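# Put the tins away in the oak box and book them in with the scanner

## Robot

A 6-joint arm with a two-finger parallel gripper is mounted at the origin on the work surface. World frame = base frame: x ahead of the robot, y to its left, z up, the work surface at z = 0. Lengths are in m, angles in degrees, forces in N, time in s.
With the tool pointing down it reaches from about 0.325 to 0.775 m from the base axis. Payload 5.5 kg.
Tool frame: the origin (TCP) lies at the centre of the arm's flange, where the gripper is bolted on; the fingertips stand 182 mm ahead of it and the grasp point (between the pads) lies 163 mm ahead of it; z points along the fingers, y is the line along which they close (so a half turn about z gives the same grasp; the last joint's range is limited). The gripper opens to 88 mm and grips with 3 to 60 N. Pads are 20 mm wide; open, the fingers measure 115 mm over their backs; the gripper's body (75 mm by 178 mm) begins 61 mm behind the grasp point.
Start: joints at [-74.238, 5.22, 70.514, -0, 104.267, -3.249], TCP at [0.195, -0.567, 0.405] pointing down, gripper open.
Joint ranges: [-164.24, 164.24], [-49.07, 125.15], [9.68, 141.18], [-86.29, 266.29], [3.28, 154.24], [-151.56, 151.56]. Speed limits (degrees/s): [147.25, 147.25, 172.46, 180, 180, 180].

## Interface

Orientations are given as [roll, pitch, yaw] about the fixed x, y, z axes, in that order (R = Rz(yaw) Ry(pitch) Rx(roll)).
In Python, from station import r gives the robot as it stands. The module is installed in compiled form; this text tells all that it offers. Calls block until the motion is done:
- r.reach(position, orientation): joint-space move of the TCP to a pose.
- r.servo_line(position, rotation=None, speed=0.15): straight line of the TCP; rotation=None keeps the orientation; speed is the mean speed in m/s.
- r.move_joints(angles): joint-space move.
- r.let_go() and r.grab(squeeze=None): open the fingers fully, or close them until they stop; squeeze is the grip in N (None keeps the last).
- r.wait(seconds).
- r.inverse_kinematics(position, orientation): joint angles nearest the present ones, or None.
- r.sense(): the state.
- r.snapshot(name): name is "side" or "top"; returns a dict with "frame" (400x640x3 uint8, red, green, blue), "fx", "fy", "cx", "cy" (pixels), "dist_coeffs" ([k1, k2, p1, p2, k3] as OpenCV has them; the pictures are not rectified), "R" (3x3) and "t" (3): a world point X has camera coordinates R X + t. Camera axes: x right, y down, z forward; pixel columns grow to the right and rows downward; lengths in m; the calibration is good to about 2 mm. A picture is of the moment at which its call begins. There is no depth.
A pose or a line that the arm cannot do raises r.IKError and nothing moves.
- r.hand_in(): hands the job in; it is judged then, once.
The state is a dict: "clock": time; "joints": joint angles; "joint_vel": joint speeds; "joint_torque": joint torques, N m; "tcp_pos": TCP position; "orientation": TCP orientation; "contact_force": force on the tool from outside, world axes, zero at the start; "torque": the same for the moment, N m; "opening": finger opening in m; "gripper_force": force on a finger pad.
Only numpy, scipy, OpenCV 4.12 (cv2) and the standard library are available. Lean on these libraries where they do the work, as an engineer would, in place of code of your own. Each camera call takes 0.05 s, during which the arm holds its last target. There are 200 camera calls.

## Task

Fold the oak box's lid up until it stands upright, stand every tin upright on the floor of the box, and fold the lid fully shut. Then take the scanner out of its cradle and read first the code on the tablet's screen and then the barcode label on the box's lid, each time pointing it squarely at the code from about 10 cm and holding it still for a good two seconds, and stand it back in its cradle. Do not bump the tablet or disturb the mug, the bowl and the pepper mill.

Things in the scene. Friction and masses are not known exactly. Their poses are not given: they have to be found in the camera images.
- box: open-topped oak box, fixed to the worktop, 180 (x) by 340 (y) by 95 mm high, walls and floor 10 mm thick (inside 160 by 320 mm). Origin: centre of its underside; its +x side carries the lid's hinges, its long side runs along its y.
- lid (a joint): angle of the box's oak lid about its hinge along the +x top edge of the box: 0 shut, grows as it opens upward, 1.57 upright, stops at 1.9. The hinge is stiff: the lid stays at any angle where it is left; moving it takes about 1 to 6 N at the pull.
- lid_knob (a point): centre of the brass T-bar pull on the lid: a round bar 20 mm thick and 40 mm long, parallel to the hinge, on a 12 mm stem, midway along the box, 155 mm from the hinge line and 46 mm above the lid's underside (36 mm above its upper face). Gripped by its two flat ends, it turns (and slips a little) between the pads as the lid swings. Axes are the lid's: z outward normal, y along the hinge.
- lid_hinge (a point): point on the lid's hinge line midway along the box, at the top of the box's +x wall (90 mm from the box's centre, 95 mm above the worktop). The lid (10 mm thick, 188 by 344 mm) runs from here towards the lid's own -x.
- lid_label (a point): centre of the printed barcode label (paper, 40 by 64 mm, black bars) flat on the lid's upper face; z is the outward normal, straight up when the lid is shut (label then 106 mm above the worktop).
- tin1: round plain metal tin, 62 mm diameter, 74 mm high, brown paper band, 0.1 to 0.35 kg. Origin: centre of its underside; z up. May be absent (2 to 4 of the four tins are there).
- tin2: round plain metal tin, 56 mm diameter, 66 mm high, brown paper band, 0.1 to 0.35 kg. Origin: centre of its underside; z up. May be absent (2 to 4 of the four tins are there).
- tin3: round plain metal tin, 59 mm diameter, 60 mm high, brown paper band, 0.1 to 0.35 kg. Origin: centre of its underside; z up. May be absent (2 to 4 of the four tins are there).
- tin4: round plain metal tin, 60 mm diameter, 70 mm high, brown paper band, 0.1 to 0.35 kg. Origin: centre of its underside; z up. May be absent (2 to 4 of the four tins are there).
- scanner: cordless barcode scanner, 155 mm long, 0.17 kg: handle 30 (x) by 26 mm (y), from 45 to 155 mm; head 44 by 36 mm. Origin: centre of the dark window; z runs up the handle. Reads straight along -z: a code 60 to 160 mm away, within 20 mm of that line, facing it within 20 degrees, while held still. Stands window down in the cradle; grip it 130 mm from the window.
- cradle: black charging cradle of the scanner, fixed, base 105 by 95 mm, with an open rectangular cup 58 mm high, inside 56 mm (x) by 48 mm (y). The scanner stands in it with its x along the cradle's x (either way round). Origin: centre of its underside.
- cradle_seat (a point): centre of the cup's floor, 8 mm above the worktop, where the scanner's window rests.
- tablet_code (a point): centre of the square black and white code (58 mm) in the middle of the screen of the kitchen tablet (245 by 165 by 8 mm) that leans on a fixed stand, its screen sloped 34 degrees from level towards the robot's side. z is the screen's outward normal, y runs along the tablet's long side. Screen centre about 71 mm above the worktop, top edge about 118 mm.
- tablet: the tablet itself, fixed to its stand; origin: centre of its back face; z is the screen's normal.
- mug: white mug, 80 mm diameter, 88 mm high; leave alone. Origin: centre of its underside.
- bowl: blue bowl, 124 mm diameter, 62 mm high; leave alone. Origin: centre of its underside.
- mill: dark wood pepper mill, 56 mm diameter, 162 mm high; leave alone. Origin: centre of its underside.
Not all that is in view belongs to the job. Leave any green look-alike of the tin1 alone.

How it is judged:
By the outcome, as a careful person would: the job done as asked, in the order asked, and still so for the second after the job is handed in, with the robot touching nothing.
Of tin1, tin2, tin3, tin4 only 2 to 4 are there at a start; the rules pass over those that are not, and their reading is None.
At some moment in a run one of tin1, tin2, tin3, tin4 may be knocked a few centimetres aside while the robot is not near it.
It also fails if it takes over 210 s, if anything falls off the work surface, if the arm or the gripper's body presses on something with over 40 N, if the wrist force passes 120 N, or if a joint passes its speed limit or range.

## Working session

There is one attempt and no reset: what is moved stays moved. The work goes in short steps, each a Python script; the robot and the scene stay as the last script left them, time stands still between calls to the robot, and variables do not carry over. Pictures are saved under pics/ and viewed, at most 14 in all, crops included, and the job is handed in when it is done.

```bash
mkdir -p pics; ls; python3 - <<'E'
from station import r
import cv2,json
for n in("side","top"):
    s=r.snapshot(n); cv2.imwrite(f"pics/{n}0.png",s["frame"][:,:,::-1])
    print(n,s["fx"],s["fy"],s["cx"],s["cy"],s["dist_coeffs"],s["R"],s["t"])
print(r.sense())
E
```

```text
pics
side 366.7935773015977 366.7935773015977 318.8623677456889 194.0218650141613 [-0.08037209  0.          0.          0.          0.        ] [[-0.95492369 -0.29678015  0.00650359]
 [-0.21945366  0.69102463 -0.6887126 ]
 [ 0.19990209 -0.65909521 -0.72500528]] [0.52787201 0.21588099 0.93034374]
top 363.4879173112051 363.4879173112051 318.7189535871759 203.004200590425 [-0.08290896  0.          0.          0.          0.        ] [[-0.01273108 -0.99969433 -0.02119368]
 [-0.99738238  0.0142047  -0.07089865]
 [ 0.07117803  0.02023559 -0.99725835]] [-4.83286935e-04  5.44205837e-01  1.05555911e+00]
{'clock': 0.1, 'joints': array([-7.42405013e+01,  5.26039542e+00,  7.05724134e+01,  1.36314581e-03,
        1.04267513e+02, -3.24871495e+00]), 'joint_vel': array([ 0.05676125,  0.00406949, -0.14531175,  0.03884909,  0.01311011,
       -0.08998973]), 'joint_torque': array([ 2.90180178e-03, -4.47856307e+01, -4.07570994e+01,  7.00257928e-02,
        2.84528104e-02, -1.11419306e-04]), 'tcp_pos': array([ 0.19544065, -0.56734249,  0.40362824]), 'orientation': array([-1.79899915e+02, -7.00482278e-03,  1.90085423e+01]), 'contact_force': array([ 0.04405247, -0.66704191,  0.13178035]), 'torque': array([-0.04158791, -0.00213838,  0.05866091]), 'gripper_force': 0.0, 'opening': 0.08793209392066402}
```

View pics/side0.png

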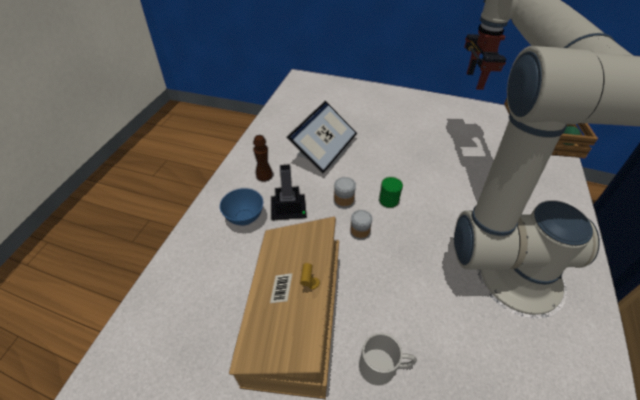

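View pics/top0.png

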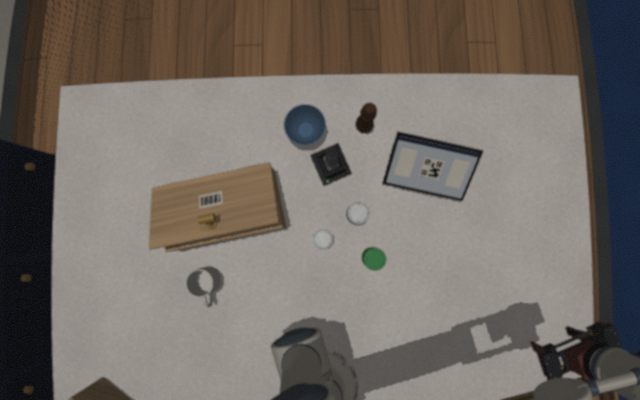

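Top view: the lidded box is at (215,207), with its label at (210,200) and knob at (207,217). The cradle and scanner are at (331,163), the tablet code at (432,168), the bowl at (305,126), the mill at (367,118) and the mug at (202,282).

Candidates for tins, top/side pixel: A (358,213)/(345,190) silver with a brown band; B (323,239)/(361,222) silver with a brown band; green look-alike (374,259)/(391,191); mug (202,282)/(382,357). I choose A and B, and will check them in a close crop.

```bash
cat > h.py <<'E'
import numpy as np, cv2
from station import r
def K(s): return np.array([[s["fx"],0,s["cx"]],[0,s["fy"],s["cy"]],[0,0,1.]])
def ray(s,px):
    u=cv2.undistortPoints(np.array([[px]],float),K(s),np.array(s["dist_coeffs"]))[0,0]
    R=np.array(s["R"]);t=np.array(s["t"]);d=R.T@np.array([u[0],u[1],1]);return -R.T@t,d/np.linalg.norm(d)
def plane(s,px,z):
    o,d=ray(s,px);return o+d*(z-o[2])/d[2]
def tri(s1,p1,s2,p2):
    o,d=ray(s1,p1);q,e=ray(s2,p2)
    a=np.linalg.lstsq(np.stack([d,-e],1),q-o,rcond=None)[0]
    A=o+a[0]*d;B=q+a[1]*e;return (A+B)/2,np.linalg.norm(A-B)
def proj(s,X): return cv2.projectPoints(np.array(X,float).reshape(-1,3),cv2.Rodrigues(np.array(s["R"]))[0],np.array(s["t"]),K(s),np.array(s["dist_coeffs"]))[0][:,0]
def crop(s,x0,y0,x1,y1,k): return cv2.resize(np.ascontiguousarray(s["frame"][y0:y1,x0:x1,::-1]),None,fx=k,fy=k,interpolation=cv2.INTER_CUBIC)
E
python3 - <<'E'
from h import *
s=r.snapshot("side");t=r.snapshot("top")
a=crop(t,140,90,500,290,2.2); b=crop(s,215,120,415,270,3)
c=np.zeros((600,792,3),np.uint8)
c=cv2.resize(crop(t,140,90,500,290,1),(0,0),fx=2.2,fy=2.2,interpolation=cv2.INTER_CUBIC)
cv2.imwrite("pics/topc.png",c); cv2.imwrite("pics/sidec.png",crop(s,215,120,415,270,4))
for n,im in(("t",t),("s",s)):
    f=im["frame"].astype(int);hsv=cv2.cvtColor(im["frame"],cv2.COLOR_RGB2HSV)
    print(n,[tuple(f[y,x]) for x,y in ([(358,213),(323,239),(300,230),(207,217),(331,165)] if n=="t" else [(345,185),(345,197),(361,217),(361,228),(307,268)])])
E
```

```text
t [(np.int64(165), np.int64(164), np.int64(162)), (np.int64(169), np.int64(169), np.int64(167)), (np.int64(156), np.int64(151), np.int64(146)), (np.int64(129), np.int64(105), np.int64(60)), (np.int64(44), np.int64(43), np.int64(43))]
s [(np.int64(149), np.int64(152), np.int64(152)), (np.int64(69), np.int64(68), np.int64(68)), (np.int64(150), np.int64(152), np.int64(153)), (np.int64(79), np.int64(81), np.int64(81)), (np.int64(139), np.int64(108), np.int64(40))]
```

View pics/topc.png

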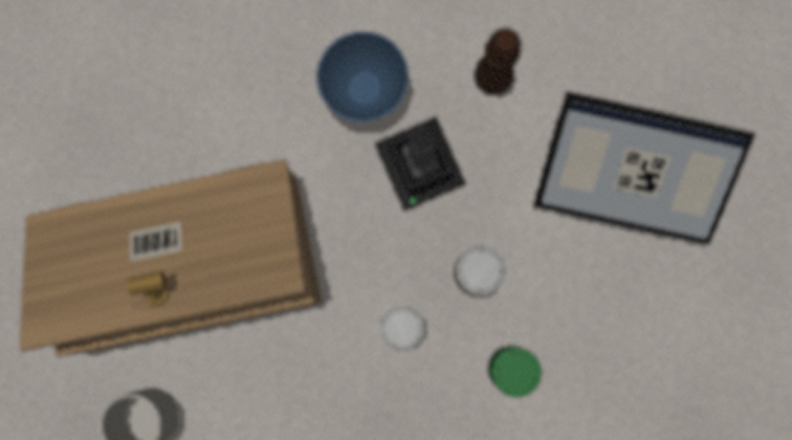

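View pics/sidec.png

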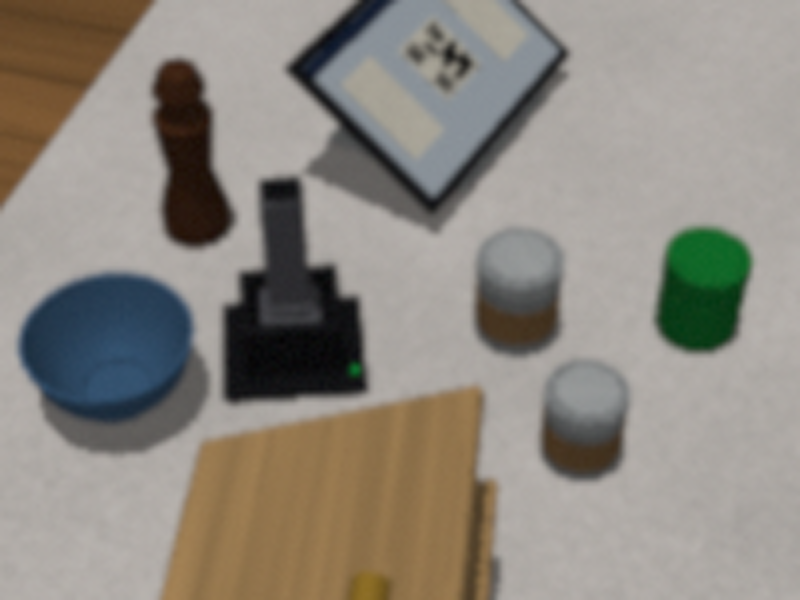

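The crops show two upright silver tins with brown bands (A and B), a separate green look-alike, the lid ajar, and the scanner standing in the cradle, which is turned about 24°. Next I measure.

```bash
cat >> h.py <<'E'
def tins(s):
    """silver tops: bright neutral blobs -> list of (cx,cy,area)"""
    hsv=cv2.cvtColor(s["frame"],cv2.COLOR_RGB2HSV);return hsv
def sub(s,pts,w=3):
    g=cv2.cvtColor(s["frame"],cv2.COLOR_RGB2GRAY)
    return cv2.cornerSubPix(g,np.array(pts,np.float32).reshape(-1,1,2),(w,w),(-1,-1),(3,30,.01))[:,0]
E
python3 - <<'E'
from h import *
np.set_printoptions(precision=4,suppress=True)
s=r.snapshot("side");t=r.snapshot("top")
# lid corners: hingeL(y+),hingeR,freeR,freeL
ct=sub(t,[(152,187),(270,163),(279,225),(150,248)]);cs=sub(s,[(236,374),(263,231),(336,219),(328,384)])
print(ct,cs)
for a,b in zip(ct,cs): print(tri(t,a,s,b))
kt=[(140+150/2.2,90+284/2.2)];ks=[(307,270)]
print("knob",tri(t,kt[0],s,ks[0]))
for nm,a,b in(("A",(358.2,213.2),(345,184)),("B",(323.3,239),(361.5,218)),("label",(210.3,199.7),(281,288)),
  ("code",(140+643/2.2,90+171/2.2),(215+441/4,120+57/4)),("scantop",(331.5,158),(215+281/4,120+184/4))): print(nm,tri(t,a,s,b))
base=[(376,143),(436,118),(465,183),(405,209)]
print("base",[plane(t,(140+x/2.2,90+y/2.2),.006) for x,y in base])
base=[(224,397),(366,385)]
print("baseside",[plane(s,(215+x/4,120+y/4),.0) for x,y in base])
tc=[(570,95),(751,135),(708,241),(537,206)];sc=[(290,67),None,(568,52),(434,210)]
for a,b in zip(tc,sc):
    if b: print("tab",tri(t,(140+a[0]/2.2,90+a[1]/2.2),s,(215+b[0]/4,120+b[1]/4)))
cv2.imwrite("pics/box.png",np.hstack([crop(s,225,210,345,400,3.1),crop(t,140,150,290,300,2.7)][0:1]))
cv2.imwrite("pics/box.png",np.hstack([crop(s,225,210,345,400,3)[:570],cv2.copyMakeBorder(crop(t,140,155,292,265,2.8),0,570-308,0,0,cv2.BORDER_CONSTANT)]))
E
```

```text
[[151.185  188.3748]
 [269.6963 161.9338]
 [279.     225.    ]
 [149.2    249.7872]] [[236.     374.    ]
 [263.     231.    ]
 [334.9733 216.2875]
 [329.4355 383.2603]]
(array([0.5798, 0.4595, 0.1024]), np.float64(0.013110106257684292))
(array([0.6572, 0.1261, 0.0967]), np.float64(0.004407713155553514))
(array([0.4828, 0.0907, 0.1759]), np.float64(0.008295069709321486))
(array([0.4084, 0.4368, 0.1555]), np.float64(0.017692494416097677))
knob (array([0.4958, 0.2625, 0.205 ]), np.float64(0.0017415295752361349))
A (array([ 0.5107, -0.119 ,  0.0732]), np.float64(0.0011630308136222059))
B (array([ 0.439 , -0.0203,  0.0592]), np.float64(5.4268351579589785e-05))
label (array([0.549 , 0.2798, 0.1357]), np.float64(0.00030408006095567137))
code (array([ 0.6358, -0.3341,  0.0673]), np.float64(0.002292500590198375))
scantop (array([ 0.6548, -0.0438,  0.167 ]), np.float64(0.011252506154140777))
base [array([0.6912, 0.0142, 0.006 ]), array([ 0.7248, -0.0689,  0.006 ]), array([ 0.6337, -0.1069,  0.006 ]), array([ 0.5991, -0.0244,  0.006 ])]
baseside [array([0.6937, 0.0136, 0.    ]), array([ 0.5993, -0.0283,  0.    ])]
tab (array([ 0.7284, -0.2334,  0.1085]), np.float64(0.001872379359690763))
tab (array([ 0.5464, -0.4325,  0.0227]), np.float64(0.0036054516018421646))
tab (array([ 0.5997, -0.2024,  0.0189]), np.float64(0.0012907152682767832))
```

View pics/box.png

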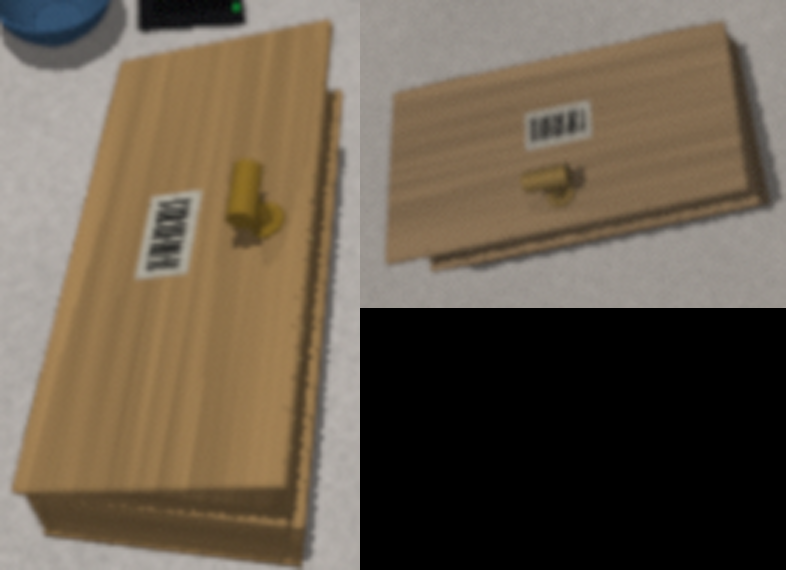

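The lid is ajar. Its corners in the side image are (230,373), (265,231), (335,217) and (320,373). The knob is at side (306,275) and top (207,219).

```bash
python3 - <<'E'
from h import *
np.set_printoptions(precision=4,suppress=True)
s=r.snapshot("side");t=r.snapshot("top")
S=lambda x,y:(225+x/3,210+y/3)
T=lambda x,y:(140+(x-360)/2.8,155+y/2.8)
P=[]
for a,b in zip([(394,93),(724,22),(748,190),(386,263)],[(14,490),(120,62),(330,22),(285,488)]):
    p,e=tri(t,T(*a),s,S(*b));P.append(p);print(p,e)
for a,b in((0,1),(3,2),(0,3),(1,2)):
    d=P[a]-P[b];print(np.linalg.norm(d),np.degrees(np.arctan2(-d[0],d[1])))
print("tilt",[np.degrees(np.arcsin((P[3-i]-P[i])[2]/.188)) for i in(0,1)])
print("knob",tri(t,T(547,179),s,S(243,195)),tri(t,T(547,179),s,S(243,190)))
print("label",tri(t,T(558,126),s,S(168,233)))
# box bottom corners
for q in((45,535),(300,565)):print("bot",plane(s,S(*q),0))
print("freetopR",plane(s,S(341,92),.095), "top near corner", plane(s,S(302,528),.095))
print("top: box corners z95",plane(t,T(768,200),.095),plane(t,T(432,265),.095))
E
```

```text
[0.5866 0.4604 0.099 ] 0.000994631981189509
[0.6534 0.1248 0.0982] 0.002391789813323375
[0.4854 0.0916 0.1728] 0.002425375557787639
[0.4195 0.4289 0.173 ] 0.0016218921117710527
0.3422263463598547 11.256135900384285
0.3436513933417438 11.059878684762635
0.18543810124945673 -79.32175631611213
0.18673380319422794 -78.84118188047836
tilt [np.float64(23.2036565126332), np.float64(23.38995328168779)]
knob (array([0.4962, 0.2688, 0.1964]), np.float64(0.0011327656828808122)) (array([0.4963, 0.2675, 0.2004]), np.float64(0.0016015214072928037))
label (array([0.5487, 0.2789, 0.1355]), np.float64(0.0014570282379597012))
bot [0.5824 0.4593 0.    ]
bot [0.4079 0.4237 0.    ]
freetopR [0.4728 0.0969 0.095 ] top near corner [0.408  0.4255 0.095 ]
top: box corners z95 [0.4756 0.082  0.095 ] [0.4142 0.4199 0.095 ]
```

```bash
cat >> h.py <<'E'
from scipy.spatial.transform import Rotation as Ro
YAW=11.2;c_,s_=np.cos(np.radians(YAW)),np.sin(np.radians(YAW))
EX=np.array([c_,s_,0]);EY=np.array([-s_,c_,0]);EZ=np.array([0,0,1.])
BOX=np.array([.5281,.2747,0]);H=BOX+.09*EX+.095*EZ
def knob(th):
    th=np.radians(th);return H+EX*(-.155*np.cos(th)+.046*np.sin(th))+EZ*(.155*np.sin(th)+.046*np.cos(th))
def tcp(g,rpy,d=.163): return np.array(g)-d*Ro.from_euler("xyz",rpy,degrees=True).as_matrix()[:,2]
def down(yaw): return [180,0,yaw]
def st(m=""):
    q=r.sense();print(m,"t%.1f"%q["clock"],"tcp",np.round(q["tcp_pos"],4),"F",np.round(q["contact_force"],1),"op %.4f gf %.1f"%(q["opening"],q["gripper_force"]),flush=True)
def swing(a,b,n,rpy,speed=.08):
    for th in np.linspace(a,b,n+1)[1:]: r.servo_line(tcp(knob(th),rpy),speed=speed)
E
python3 - <<'E'
from h import *
d=down(YAW)
for th in(23.3,60,91): print(r.inverse_kinematics(tcp(knob(th),d),d))
k=knob(23.3)
r.reach(tcp(k+[0,0,.1],d),d);st()
r.servo_line(tcp(k,d));st()
r.grab(20);st("grab")
swing(23.3,91,14,d);st("up")
E
```

```text
[ 2.49925847e+01 -8.16724631e-01  8.10607989e+01 -2.54444375e-14
  9.97559257e+01  1.03792585e+02]
[ 2.31612793e+01  1.26050915e+01  6.12971616e+01 -2.54444375e-14
  1.06097747e+02  1.01961279e+02]
[ 2.17545510e+01  2.69803304e+01  4.40133796e+01 -2.54444375e-14
  1.09006290e+02  1.00554551e+02]
 t3.5 tcp [0.4949 0.2675 0.4615] F [-0.  -0.1  0.5] op 0.0877 gf 0.0
 t4.3 tcp [0.4947 0.268  0.3628] F [0.8 0.7 0.5] op 0.0873 gf 0.0
grab t5.1 tcp [0.4944 0.2687 0.3615] F [-0.4  6.5  0.1] op 0.0399 gf 20.0
up t9.6 tcp [0.6645 0.3023 0.4129] F [0.6 5.8 1.8] op 0.0399 gf 20.0
```

```bash
python3 - <<'E'
from h import *
print(knob(91))
r.let_go();st()
p=r.sense()["tcp_pos"]; r.servo_line(p+[0,0,.09])
r.reach([.42,.0,.48],down(YAW)) 
r.wait(.3);st()
s=r.snapshot("side");t=r.snapshot("top")
cv2.imwrite("pics/a.png",cv2.resize(np.vstack([s["frame"][:,130:,::-1][:330],t["frame"][60:330,130:,::-1]]),None,fx=1,fy=1))
import pickle;pickle.dump((s,t),open("st.pkl","wb"))
E
```

```text
[0.66415663 0.30163994 0.24917358]
 t10.4 tcp [0.6641 0.3016 0.4122] F [ 0.4 -0.4 -0.1] op 0.0877 gf 0.0
 t12.9 tcp [4.204e-01 2.000e-04 4.799e-01] F [0.7 0.2 1.2] op 0.0879 gf 0.0
```

View pics/a.png

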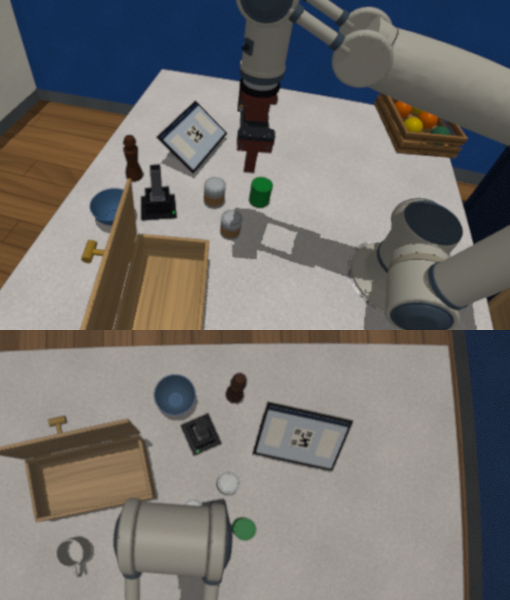

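The lid stands upright and the box is empty. There are only two tins, A and B, and the crate holds only fruit. Next I build a mask-based tin finder so I can re-check each tin before grasping.

```bash
cat >> h.py <<'E'
def blob(s,guess,rad=40,thr=None):
    """brightest compact blob near guess (tin's silver top, top view)"""
    g=cv2.GaussianBlur(cv2.cvtColor(s["frame"],cv2.COLOR_RGB2GRAY),(5,5),0)
    x,y=map(int,guess);x0,y0=x-rad,y-rad;roi=g[y0:y+rad,x0:x+rad]
    thr=thr or np.median(roi)+6
    m=cv2.morphologyEx((roi>thr).astype(np.uint8),cv2.MORPH_OPEN,np.ones((5,5)))
    cs,_=cv2.findContours(m,cv2.RETR_EXTERNAL,cv2.CHAIN_APPROX_NONE)
    return [(np.round(np.add(cv2.minEnclosingCircle(k)[0],(x0,y0)),1).tolist(),round(cv2.minEnclosingCircle(k)[1],1),cv2.contourArea(k)) for k in cs if cv2.contourArea(k)>60]
E
python3 - <<'E'
from h import *
import pickle
s,t=pickle.load(open("st.pkl","rb"))
print("A top",blob(t,(358,213)))
f=cv2.imread("pics/top0.png")[:,:,::-1].copy(); t0=dict(t,frame=f)
for g in((358,213),(323,239)): print("t0",blob(t0,g))
f=cv2.imread("pics/side0.png")[:,:,::-1].copy()
for im in(f,s["frame"]):
  h=cv2.cvtColor(im,cv2.COLOR_RGB2HSV)
  m=cv2.inRange(h,(5,70,20),(20,255,140));m[:170]=0;m[240:]=0;m[:,:325]=0;m[:,375:]=0
  cs,_=cv2.findContours(m,0,2);print([cv2.boundingRect(c) for c in cs if cv2.contourArea(c)>15])
E
```

```text
A top [([357.9, 212.5], 7.6, 155.5)]
t0 [([322.1, 238.7], 7.0, 116.0), ([357.9, 212.5], 7.6, 148.5)]
t0 [([322.1, 238.7], 7.0, 133.0), ([357.5, 212.5], 7.4, 129.0)]
[(351, 227, 19, 11), (335, 195, 19, 11)]
[(351, 227, 19, 11), (335, 195, 19, 11)]
```

```bash
cat >> h.py <<'E'
def fetch(p,hg,by,bx=-.03):
    d=down(YAW);p=np.array([p[0],p[1],hg])
    r.reach(tcp(p+[0,0,.12],d),d);r.servo_line(tcp(p,d));r.grab(15);st("grab")
    r.servo_line(tcp(p+[0,0,.16],d))
    q=BOX+bx*EX+by*EY+[0,0,.010+hg]
    r.servo_line(tcp(q+[0,0,.16],d),speed=.25);st("carry")
    r.servo_line(tcp(q+[0,0,.02],d),speed=.15);r.servo_line(tcp(q+[0,0,.0015],d),speed=.04);st("low")
    r.let_go();r.servo_line(tcp(q+[0,0,.2],d),speed=.25);st("away")
E
python3 - <<'E'
from h import *
t=r.snapshot("top");b=blob(t,(358,213));print(b)
c=[k[0] for k in b if np.hypot(k[0][0]-358,k[0][1]-213)<30]
p=plane(t,(c[0][0]+.3,c[0][1]+.5),.074);print(p)
assert np.hypot(*(p[:2]-[.511,-.119]))<.01
fetch([(p[0]+.5107)/2,(p[1]-.119)/2],.042,-.075)
t=r.snapshot("top");print(blob(t,(323,239)));b=blob(t,(323,239))
print([plane(t,k[0],.06) for k in b])
r.reach([.42,.2,.48],down(YAW))
s=r.snapshot("side");t=r.snapshot("top");print(blob(t,(323,239)))
cv2.imwrite("pics/b.png",np.hstack([crop(s,225,150,425,400,2),crop(t,140,150,340,400,2)]))
E
```

```text
[([357.9, 212.5], 7.6, 156.0)]
[ 0.51064469 -0.11902677  0.074     ]
grab t15.4 tcp [ 0.5108 -0.119   0.2055] F [-0.2 -0.1  1.8] op 0.0616 gf 15.0
carry t18.1 tcp [0.5133 0.1944 0.3749] F [ 0.1  0.2 -3.1] op 0.0618 gf 15.0
low t19.8 tcp [0.5132 0.1953 0.2162] F [-0.6  0.4 -1.9] op 0.0620 gf 15.0
away t21.3 tcp [0.5133 0.1953 0.4132] F [ 0.5 -0.   0.4] op 0.0876 gf 0.0
[([322.5, 238.5], 7.4, 141.5)]
[array([ 0.44050625, -0.0180571 ,  0.06      ])]
[([322.2, 238.5], 7.3, 141.5)]
```

View pics/b.png

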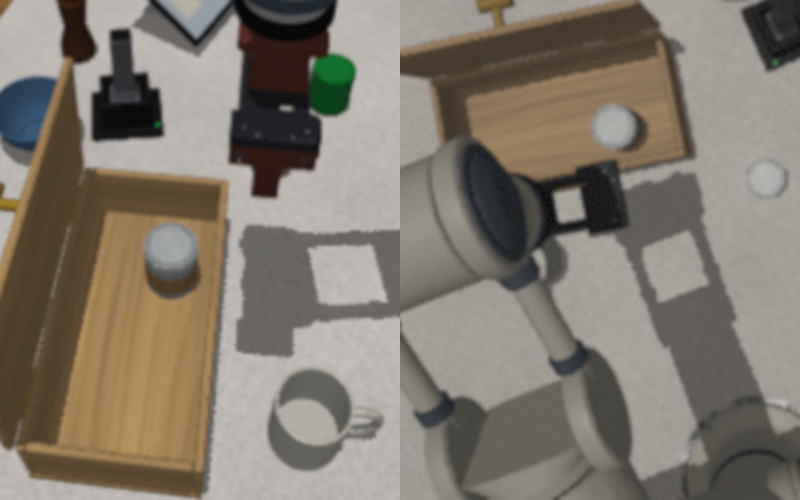

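Tin A (about 62 mm across, so tin1) stands upright in the box at side crop (172,258). Now tin B.

```bash
python3 - <<'E'
from h import *
t=r.snapshot("top");b=[k for k in blob(t,(323,239)) if np.hypot(k[0][0]-323,k[0][1]-239)<35];print(b)
p=plane(t,(b[0][0][0]+.4,b[0][0][1]+.2),.06);print(p)
assert np.hypot(*(p[:2]-[.439,-.02]))<.01
fetch([p[0],p[1]],.036,.075)
r.reach([.33,.05,.48],down(YAW))
s=r.snapshot("side");t=r.snapshot("top")
cv2.imwrite("pics/c.png",np.hstack([crop(s,225,150,425,400,2),crop(t,140,150,340,400,2)]))
E
```

```text
[([322.5, 238.5], 7.4, 141.5)]
[ 0.43992858 -0.01918023  0.06      ]
grab t24.6 tcp [ 0.44   -0.0191  0.1993] F [-0.7  0.3  2. ] op 0.0559 gf 15.0
carry t27.5 tcp [0.4842 0.3416 0.3691] F [ 0.3 -0.4 -1.6] op 0.0557 gf 15.0
low t29.2 tcp [0.484  0.3424 0.2102] F [ 0.1  0.1 -1.4] op 0.0559 gf 15.0
away t30.8 tcp [0.4841 0.3425 0.4072] F [-0.5 -0.2 -0.2] op 0.0879 gf 0.0
```

View pics/c.png

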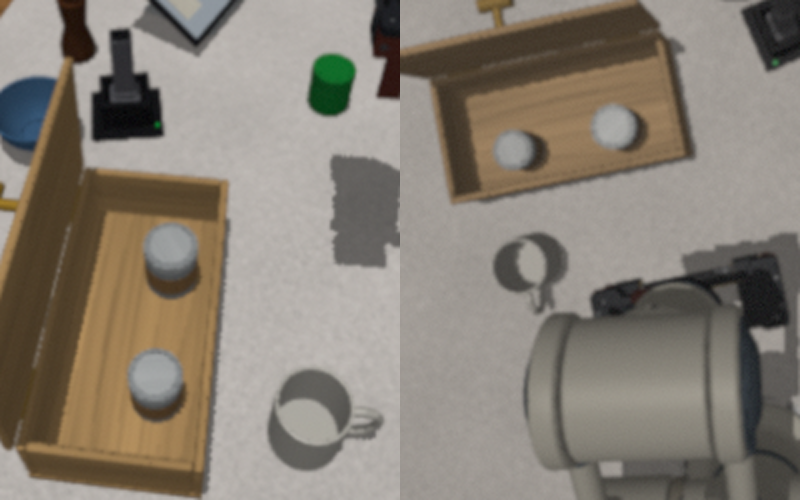

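Both tins stand upright in the box, and no others are visible. Now I shut the lid.

```bash
python3 - <<'E'
from h import *
d=down(YAW);k=knob(91)
r.reach(tcp(k+[0,0,.10],d),d);r.servo_line(tcp(k,d),speed=.1);st()
r.grab(20);st("grab")
swing(91,3,17,d);st("3deg")
swing(3,-1,3,d,.03);st("shut")
r.let_go();st();p=r.sense()["tcp_pos"];r.servo_line(p+[0,0,.1]);st()
r.reach([.42,-.15,.48],down(YAW))
s=r.snapshot("side");t=r.snapshot("top")
cv2.imwrite("pics/d.png",np.hstack([crop(s,220,130,380,400,2.2)[:594],cv2.copyMakeBorder(crop(t,140,130,345,265,2.1),0,594-283,0,0,cv2.BORDER_CONSTANT)]))
import pickle;pickle.dump((s,t),open("st.pkl","wb"))
E
```

```text
t34.9 tcp [0.6641 0.3016 0.4135] F [0.4 0.2 0.7] op 0.0883 gf 0.0
grab t35.7 tcp [0.664  0.3023 0.4121] F [ 0.6  4.4 -0.7] op 0.0395 gf 20.0
3deg t41.3 tcp [0.4665 0.2632 0.3118] F [-3.   5.6 -2.5] op 0.0400 gf 20.0
shut t42.1 tcp [0.4634 0.2625 0.302 ] F [-2.9  6.4  0.7] op 0.0398 gf 20.0
 t43.0 tcp [0.4636 0.2619 0.3013] F [0.3 0.4 0.3] op 0.0878 gf 0.0
 t43.8 tcp [0.4636 0.2619 0.4002] F [-0.4 -0.2  0.2] op 0.0876 gf 0.0Traceback (most recent call last):
  File "<stdin>", line 10, in <module>
    return _nx.concatenate(arrs, 1, dtype=dtype, casting=casting)
           ~~~~~~~~~~~~~~~^^^^^^^^^^^^^^^^^^^^^^^^^^^^^^^^^^^^^^^
ValueError: all the input array dimensions except for the concatenation axis must match exactly, but along dimension 0, the array at index 0 has size 594 and the array at index 1 has size 595
```

```bash
python3 - <<'E'
from h import *
d=down(YAW);k=knob(0);print(k)
r.grab(10)
r.reach(tcp(k+[0,0,.05],d,.182),d);st()
for z in np.arange(.03,-.001,-.002):
    r.servo_line(tcp(k+[0,0,z],d,.182),speed=.02)
    q=r.sense();print("tipz %.4f F %.1f"%(q["tcp_pos"][2]-.182,q["contact_force"][2]))
    if q["contact_force"][2]>15: break
r.servo_line(tcp(k+[0,0,.1],d,.182));r.let_go()
r.reach([.42,-.15,.48],d);st()
s=r.snapshot("side");t=r.snapshot("top")
cv2.imwrite("pics/d.png",np.hstack([crop(s,220,130,380,400,2.2)[:590],cv2.copyMakeBorder(crop(t,140,130,345,265,2),0,320,0,0,cv2.BORDER_CONSTANT)]))
import pickle;pickle.dump((s,t),open("st.pkl","wb"))
E
```

```text
[0.46433791 0.26207477 0.141     ]
 t48.4 tcp [0.4647 0.2613 0.3735] F [ 0.7 -0.5 -0.6] op 0.0003 gf 0.0
tipz 0.1712 F -0.1
tipz 0.1688 F 0.1
tipz 0.1668 F -0.4
tipz 0.1648 F 0.0
tipz 0.1628 F 0.3
tipz 0.1608 F -0.2
tipz 0.1588 F -0.1
tipz 0.1568 F 0.6
tipz 0.1548 F 0.1
tipz 0.1528 F 0.0
tipz 0.1513 F 1.3
tipz 0.1509 F 7.8
tipz 0.1507 F 14.6
tipz 0.1505 F 21.8
 t56.5 tcp [ 0.4203 -0.1494  0.4798] F [ 0.3 -0.2 -0.8] op 0.0878 gf 0.0
```

View pics/d.png

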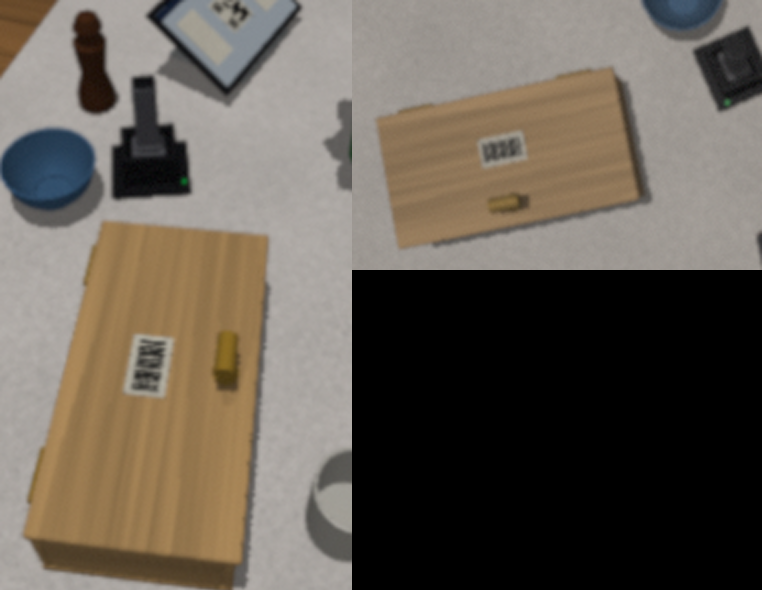

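The lid is shut: pressing the knob meets the stop at the expected height. Next is a close look at the scanner and cradle.

```bash
python3 - <<'E'
from h import *
import pickle
s,t=pickle.load(open("st.pkl","rb"))
a=np.clip(crop(t,305,140,361,190,7)*1.8,0,255).astype(np.uint8);b=np.clip(crop(s,262,160,312,224,6)*1.8,0,255).astype(np.uint8)
cv2.imwrite("pics/e.png",np.hstack([cv2.copyMakeBorder(a,0,b.shape[0]-a.shape[0],0,0,cv2.BORDER_CONSTANT),b]))
X=[.6625,-.0473,.163]
print(proj(t,X),proj(s,X), a.shape)
E
```

```text
[[332.20839525 153.24434929]] [[285.19526794 166.06730381]] (350, 392, 3)
```

View pics/e.png

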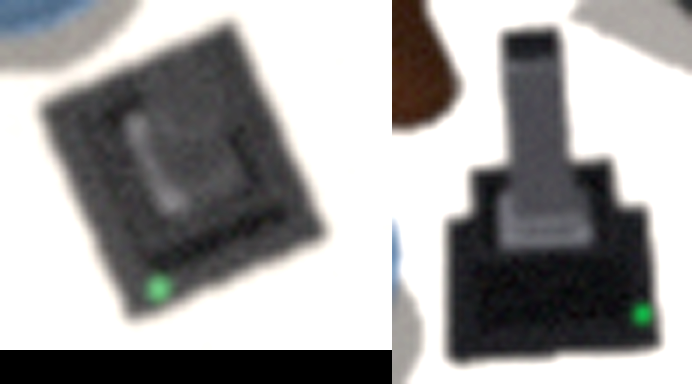

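The handle top is at side (285.2,168) and top (332,153). That agrees with the cradle centre (0.6625, -0.047) and a yaw of about 23°.

```bash
cat >> h.py <<'E'
CR=np.array([.6625,-.0473,.138]);CY=22.8
E
python3 - <<'E'
from h import *
import pickle
np.set_printoptions(precision=4,suppress=True)
s,t=pickle.load(open("st.pkl","rb"))
cp=(432.3,167.7);cs=(325.25,134.25)
print("code",plane(t,cp,.0705),plane(s,cs,.0705));code=(plane(t,cp,.0705)+plane(s,cs,.0705))/2
lt,ls=(215,204.5),(287.3,295.9)
print("label",tri(t,lt,s,ls));lab=(plane(t,lt,.106)+plane(s,ls,.106))/2;print(lab)
rt=[180,-34,-13.2]
M=Ro.from_euler("xyz",rt,degrees=True).as_matrix();n=-M[:,2];print(n)
T1=code+.393*n;T2=lab+[0,0,.393]
d=down(CY)
for p,o in((T1,rt),(T2,down(YAW)),(tcp(CR,d),d),(tcp(CR+[0,0,.15],d),d),(tcp(CR+[0,0,.2],d),d)):print(p,r.inverse_kinematics(p,o))
pickle.dump((T1,rt,T2,n),open("scan.pkl","wb"))
r.reach(tcp(CR+[0,0,.1],d),d);r.servo_line(tcp(CR,d),speed=.1);st()
r.grab(30);st("grab");r.wait(.3)
r.servo_line(tcp(CR+[0,0,.15],d),speed=.1);st("lift")
s=r.snapshot("side");t=r.snapshot("top")
cv2.imwrite("pics/f.png",np.clip(1.3*np.hstack([crop(s,200,60,380,240,2.2),crop(t,240,80,420,260,2.2)]),0,255))
E
```

```text
code [ 0.6365 -0.333   0.0705] [ 0.6335 -0.3301  0.0705]
label (array([0.5382, 0.277 , 0.1028]), np.float64(0.00011507898726367012))
[0.5377 0.2773 0.106 ]
[-0.5444  0.1277  0.829 ]
[ 0.421  -0.2814  0.3963] [-42.8826 -23.2431  99.8109  16.7647  73.7429  59.8868]
[0.5377 0.2773 0.499 ] [ 24.0578   8.4715  57.3231  -0.     114.2054 102.8578]
[ 0.6625 -0.0473  0.301 ] [-7.0181 15.3327 69.7017 -0.     94.9656 60.1819]
[ 0.6625 -0.0473  0.451 ] [ -7.0181  16.5423  53.0463  -0.     110.4114  60.1819]
[ 0.6625 -0.0473  0.501 ] [ -7.0181  18.617   45.3511  -0.     116.032   60.1819]
 t58.8 tcp [ 0.6627 -0.0473  0.3022] F [0.3 0.5 1.9] op 0.0879 gf 0.0
grab t59.8 tcp [ 0.6625 -0.0473  0.3007] F [ 0.2  0.9 -0.7] op 0.0259 gf 30.0
lift t61.8 tcp [ 0.6626 -0.0473  0.45  ] F [ 0.2  0.  -2.2] op 0.0259 gf 30.0[ WARN:0@5.705] global loadsave.cpp:1063 imwrite_ Unsupported depth image for selected encoder is fallbacked to CV_8U.
```

View pics/f.png

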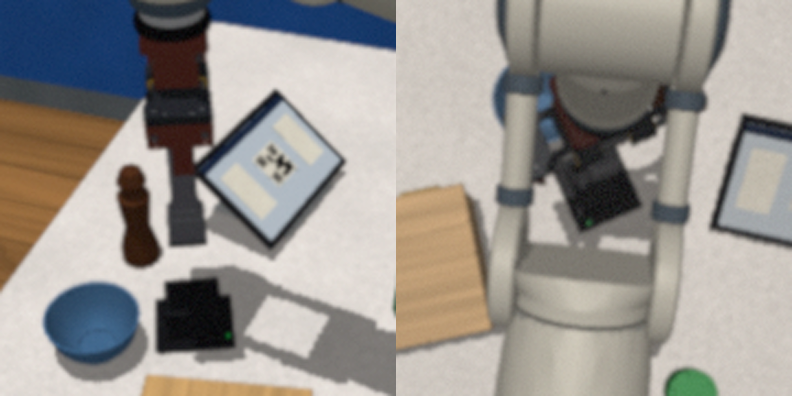

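The scanner is out and hangs straight in the grip (side crop (187,205)). Now I read the tablet, then the label.

```bash
python3 - <<'E'
from h import *
import pickle
T1,rt,T2,n=pickle.load(open("scan.pkl","rb"))
d=down(CY)
r.servo_line([.5,-.08,.47],speed=.2)
r.reach(T1+.06*n,rt);r.servo_line(T1,speed=.1);r.wait(.5);st("scan1")
s=r.snapshot("side");t=r.snapshot("top")
r.wait(2.8);st()
print(r.sense()["orientation"])
cv2.imwrite("pics/g.png",np.clip(1.3*np.hstack([crop(s,240,60,420,240,2.2),crop(t,340,80,520,260,2.2)]),0,255).astype(np.uint8))
E
```

```text
scan1 t65.0 tcp [ 0.4209 -0.2814  0.3964] F [ 0.1 -0.1 -2.4] op 0.0257 gf 30.0
 t67.9 tcp [ 0.421  -0.2814  0.3963] F [ 0.4 -0.  -2.3] op 0.0258 gf 30.0
[-179.99944403  -33.9990538   -13.20197035]
```

View pics/g.png

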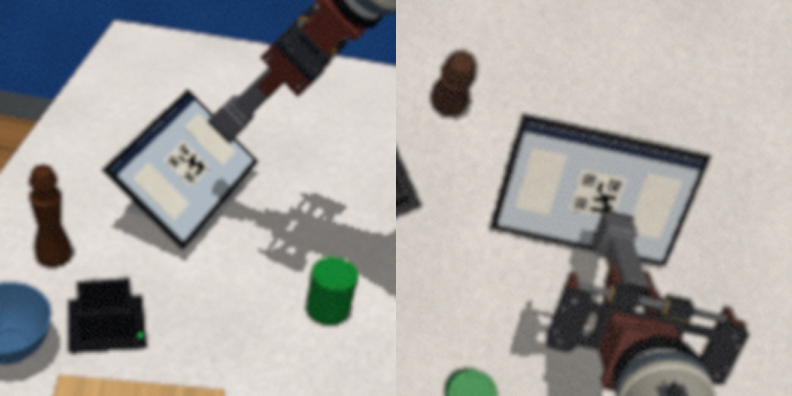

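In both views the scanner axis meets the code (side crop (187,162), top crop (600,195)) at about 10 cm. Next comes the lid label, then the return to the cradle.

```bash
python3 - <<'E'
from h import *
import pickle
T1,rt,T2,n=pickle.load(open("scan.pkl","rb"))
r.servo_line(T1+.07*n,speed=.15)
d=down(YAW)
r.reach([.45,-.05,.50],d);r.reach(T2+[0,0,.02],d);r.servo_line(T2,speed=.1);r.wait(.5);st("scan2")
s=r.snapshot("side");t=r.snapshot("top");r.wait(2.8);st();print(r.sense()["orientation"])
cv2.imwrite("pics/h.png",np.clip(1.3*np.hstack([crop(s,200,190,380,370,2.2),crop(t,140,110,320,290,2.2)]),0,255).astype(np.uint8))
E
```

```text
scan2 t71.6 tcp [0.5376 0.2774 0.4992] F [-0.7 -0.1 -0.6] op 0.0258 gf 30.0
 t74.5 tcp [0.5377 0.2773 0.499 ] F [ 0.2 -0.1 -1.6] op 0.0260 gf 30.0
[-1.79999735e+02 -1.92095111e-03  1.12025648e+01]
```

View pics/h.png

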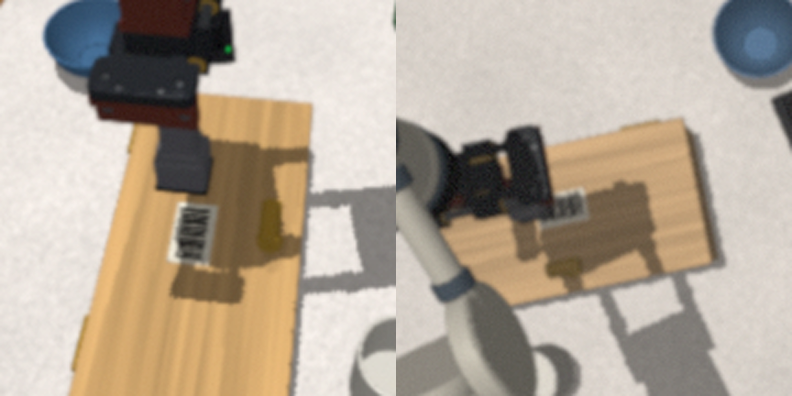

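```bash
python3 - <<'E'
from h import *
import pickle
T1,rt,T2,n=pickle.load(open("scan.pkl","rb"))
print(proj(r.snapshot("side"),T2-[0,0,.293]))
d=down(CY)
r.servo_line(T2+[0,0,.02],speed=.15);r.reach([.5,0.0,.5],d)
r.reach(tcp(CR+[0,0,.16],d),d);r.servo_line(tcp(CR+[0,0,.1],d),speed=.08);r.wait(.3);st("above")
for z in np.arange(.08,-.0001,-.01):
    r.servo_line(tcp(CR+[0,0,z+.0005],d),speed=.04);f=r.sense()["contact_force"]
    if np.linalg.norm(f)>12: print("contact",z,f);break
st("in")
if z<.003:
    r.let_go();r.wait(.3);st();r.servo_line(tcp(CR+[0,0,.15],d),speed=.1)
    r.reach([.35,-.1,.48],down(YAW));st()
s=r.snapshot("side");t=r.snapshot("top")
cv2.imwrite("pics/i.png",np.hstack([s["frame"][:,190:450,::-1],t["frame"][:,130:500,::-1]]))
E
```

```text
[[284.42963128 270.41906505]]
above t77.8 tcp [ 0.6625 -0.0473  0.4014] F [ 0.3  0.  -1.5] op 0.0257 gf 30.0
in t81.7 tcp [ 0.6624 -0.0473  0.3011] F [-0.9 -0.3 -2.4] op 0.0255 gf 30.0
 t83.0 tcp [ 0.6625 -0.0473  0.3015] F [-0.6  0.1  0.1] op 0.0875 gf 0.0
 t85.9 tcp [ 0.3505 -0.1     0.48  ] F [0.1 0.4 0.2] op 0.0876 gf 0.0
```

View pics/i.png

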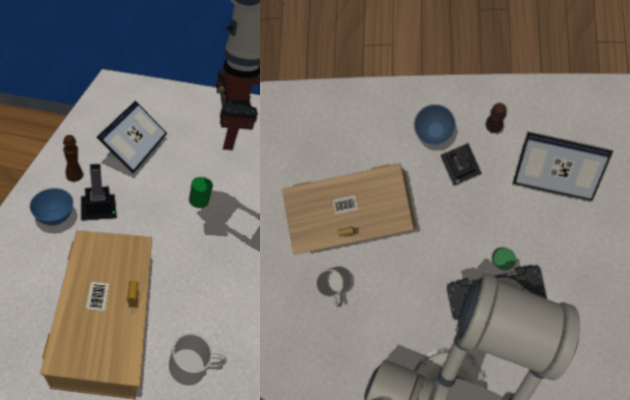

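The scanner stands in its cradle (side (97,185)) and the lid is shut. The mug, bowl, mill and green look-alike are where they were. I'm handing in.

```bash
python3 -c "
from station import r
print(r.hand_in())"
```

```text
the job is handed in; nothing more can be done
None
```

I handed the job in at about 86 s of the 210 s allowed: both tins present are upright in the shut box, the scanner was held squarely on the tablet code and then the lid label for about 3 s each, and it is back in its cradle; nothing reported whether the reads registered.

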